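# Unlock the lab shaker and set its platform to the start mark

### The job

Get the shaker ready to run: draw its red-handled locking pin up out of the bore and park it in the notch of the blue stand, slid in from the open side and pushed fully home, so that it hangs upright by its flange with its flat red tab in line with the white line on the stand. Let go of the pin, then slide the freed platform by its orange knob until its blue pointer lines up with the yellow index on the housing. Keep the vials standing on the platform, leave the yellow index where it is, never let the pin fall to the bench and do not disturb the other glassware.

Things in the scene. Friction and masses are not known exactly. Their poses are not given: they have to be found in the camera images.
- shaker: Tan lab shaker fixed on the bench, 260 (x) by 340 (y) by 80 mm high; origin under its centre on the bench, front (-x side) roughly to the robot. On it an aluminium platform with green mats (200 mm along x, 250 mm along y, top 97 mm above the bench) slides along the shaker's y
- lug (a point): centre of the top face (105 mm above the bench) of the steel lug, 46 by 50 mm, on the platform's front edge; moves with the platform. The lug and a boss of the housing below it share an 18 mm upright bore that holds the pin
- pin: Locking pin, 110 g, upright; origin on its axis at the underside of its steel flange (30 mm across, 4 mm thick) that rests on the lug. Above the flange a flat red tab to grip: 32 mm wide along the pin's x, 10 mm thick along y, from 4 to 40 mm above the origin; same after half a turn. Below it a neck, 10 mm diameter by 16 mm, then a body, 16 mm diameter by 38 mm
- pin_tip (a point): lower, tapered end of the pin, 54 mm below its origin; the pin must rise more than 54 mm to leave the bore
- stand: Blue stand fixed to the bench left or right of the shaker, about 90 (x) by 66 (y) by 85 mm high; origin on the bench below the seat of its notch. The level top plate is 6 mm thick, top face 85 mm up, nothing above it. A white line, 28 by 5 mm, lies on it behind the seat, along the stand's x
- notch (a point): The seat, where the pin's origin lies when fully home (slot's end meets the neck 1 mm farther): at the plate's top face, axes as the stand's. The slot runs along x, 14 mm wide, open at -x, its flared mouth ends 40 mm from the seat. Only the neck fits, so the pin enters level, moving to +x, the plate between its flange and thick body
- platform (a joint): position of the sliding platform in m: 0 locked, up to 0.06 as it slides to the shaker's +y; it cannot move while the pin is in the bore. About 2 N of friction and a light drag; it stays where it is left
- platform_grip (a point): point to grip on the platform's orange upright knob, on its axis, 122 mm above the bench; knob 26 mm in diameter, top 138 mm above the bench; the platform's surface is 25 mm below this point; axes as the shaker's
- pointer (a point): end of the blue pointer, a 5 mm wide bar on the platform's front edge that points to the shaker's -x; it moves with the platform
- index_mark (a point): end of the yellow index, a 5 mm wide bar on a yellow 14 mm clip on the housing in front of the platform, 20 to 55 mm from the pointer along the shaker's +y at the start; lined up when both have the same y in the shaker's frame. The clip is stiff (12 N)
- vial0: small glass vial with a black cap, 29 mm diameter, 50 mm tall, 40 g, standing loose on the platform's green mats; origin under its centre
- vial1: small glass vial with a black cap, 29 mm diameter, 50 mm tall, 40 g, standing loose on the platform's green mats; origin under its centre
- vial2: small glass vial with a black cap, 29 mm diameter, 50 mm tall, 40 g, standing loose on the platform's green mats; origin under its centre
- reagent: glass reagent bottle, 84 mm diameter, 190 mm tall, behind at the right; origin under its centre
- wash_bottle: white wash bottle, 64 mm diameter, 170 mm tall, behind at the left; origin under its centre
- beaker: empty beaker, 60 mm diameter, 70 mm tall, at the left behind the shaker; origin under its centre
- vortex: dark blue vortex mixer fixed on the bench, 128 mm diameter, 115 mm tall, on the side of the shaker that the stand does not take; origin under its centre
Mind the look-alikes: they are no part of the job. There is more than one size of the pin; the one meant has the size given above.

How it is judged:
On the way, in this order (a step that is already met when the one before it is completed fails the run):
1. the pin is drawn clear of the bore, the platform still in its locked place (z of pin_tip in the frame of shaker above 0.107 m and value of joint platform below 0.008 m), for 0.1 s.
2. the pin is parked: fully home in the notch, upright on its flange, tab in line with the white line, and let go (horizontal distance between pin and notch below 0.007 m and z of pin in the frame of notch between -0.003 and 0.004 m and angle between pin's own z axis and vertical below 0.15 rad and angle between the x axis of pin and the x axis of stand, either way round below 0.26 rad and contact force between the fingers and pin below 0.1 N), for 0.3 s.
3. the platform's pointer lines up with the yellow index (y of pointer in the frame of index_mark between -0.005 and 0.005 m), for 0.2 s.
At the end, for the whole second after the job is handed in: Pin at rest in the notch: within 7 mm of the seat in plan, flange on the plate (-3 to +4 mm), upright within 0.15 rad, tab within 0.26 rad of the white line. Platform at rest, pointer within 5 mm of the index along the slide. The three vials stand on the platform (all of step 3 and horizontal distance between pin and notch below 0.007 m and z of pin in the frame of notch between -0.003 and 0.004 m and angle between each of pin, vial0, vial1, vial2's own z axis and vertical below 0.15 rad and angle between the x axis of pin and the x axis of stand, either way round below 0.26 rad and linear speed of pin below 0.02 m/s and velocity of joint platform between -0.005 and 0.005 m/s and height (world z) of each of vial0, vial1, vial2 above 0.09 m); the robot touches nothing.
It fails at once if a vial is tipped over or falls from the platform (angle between any of vial0, vial1, vial2's own z axis and vertical above 0.5 rad or height (world z) of any of vial0, vial1, vial2 below 0.085 m).
It fails at once if a bottle or the beaker is moved by more than 20 mm (distance of any of reagent, wash_bottle, beaker from where it was at the start of the episode above 0.02 m).
It fails at once if the yellow index is moved by more than 4 mm (distance of index_mark from where it was at the start of the episode above 0.004 m).
It fails at once if the pin falls to the bench (height (world z) of pin below 0.035 m).
It also fails if it takes over 56 s, if anything falls off the work surface, if the arm or the gripper's body presses on something with over 40 N, if the wrist force passes 120 N, or if a joint passes its speed limit or range.

### The arm

A 6-joint arm with a two-finger parallel gripper is mounted at the origin on the work surface. World frame = base frame: x ahead of the robot, y to its left, z up, the work surface at z = 0. Lengths are in m, angles in rad, forces in N, time in s.
With the tool pointing down it reaches from about 0.35 to 0.875 m from the base axis. Payload 4.2 kg.
Tool frame: the origin (TCP) lies on the centre line of the jaws, within the pads' length; the fingertips stand 11 mm ahead of it and the grasp point (between the pads) lies 8 mm behind it (env.finger_overhang is the z of the fingertips in the tool frame, in m); z points along the fingers, y is the direction in which the jaws open and shut (so a half turn about z gives the same grasp; the last joint's range is limited). The gripper opens to 87 mm and grips with 3 to 60 N. Pads are 19 mm wide; open, the fingers measure 117 mm over their backs; the gripper's body (75 mm by 190 mm) begins 51 mm behind the grasp point.
Start: joints at [-0.914, 0.385, 0.008, 0, -1.194, -0.259], TCP at [0.242, -0.576, 0.234] pointing down, gripper open.
Joint ranges: [-3.14, 3.14], [-1.21, 2.06], [-1.07, 1.41], [-3.16, 2.05], [-2.99, -0.16], [-3.1, 3.1]. Speed limits (rad/s): [2.79, 2.79, 3.14, 3.14, 3.14, 3.14].

### API

Orientations are given as a unit quaternion [w, x, y, z].
In Python, from workcell import env gives the robot as it stands.
- The arm moves only by the tool servo_tool, never from a script. Its argument "increments" is a list of rows, each a list of 3 entries, a list of its own where there are three numbers: the turn, a rotation vector about the tool's x, y, z in units of 8 degrees (1.0 is 8 degrees), then the shift along the tool's x, y, z in units of 40 mm (1.0 is 40 mm), then the closure, from -1 (fully open) to 1 (shut), so that 0 is half open. In form: [[[rx, ry, rz], [dx, dy, dz], gripper], ...]. A call has 1 to 12 rows; each row shifts and turns the pose as measured when the row begins, along the tool's axes as they then stand; what a row does not reach is not made up. A row lasts 1/10 s, in which the tool goes at most 50 mm and 8.59 degrees, less where a joint would pass 70% of its speed; a pose out of reach is approached as far as the arm can. A call is refused whole if a number of a shift passes 1 or a number of a turn 1, either way. A call with a gripper value outside its range is refused whole. The fingers move at their own pace and stop on an object; the grip force is fixed at half the most. Time passes only in rows, so rows that do not move let the fingers close. It gives the time, the measured TCP pose, the force and the opening at its end, in the units of the state.
- env.sense(): the state, without advancing time (a new reading comes with each control period).
- env.capture(name): name is "side" or "top" or "wrist"; returns a dict with "color" (400x640x3 uint8, red, green, blue), "K" (3x3 intrinsics, pixels), "R" (3x3) and "t" (3): a world point X has camera coordinates R X + t; the wrist camera has in their place "tool_from_camera" (4x4, takes a point from camera to tool coordinates, whose origin is the TCP and whose axes are the flange's). Camera axes: x right, y down, z forward; pixel columns grow to the right and rows downward; lengths in m; the calibration is good to about 2 mm. A picture is of the moment at which its call begins: read the wrist's pose just before it. There is no depth.
- env.sign_off(): hands the job in, once; it reports no verdict.
The state is a dict: "t": time; "qpos": joint angles; "joint_vel": joint speeds; "joint_torque": joint torques, N m; "tcp_pos": TCP position; "orientation": TCP orientation; "force": force on the tool from outside, world axes, zero at the start; "torque": the same for the moment, N m; "width": opening from 0.0 (shut) to 1.0 (fully open).
Only numpy, scipy, OpenCV 4.12 (cv2) and the standard library are available. Lean on these libraries where they do the work, as an engineer would, in place of code of your own. Each camera call takes 0.05 s, during which the arm holds its last target.

## Working session

There is one attempt and no reset: what is moved stays moved. The work goes in short steps, Python scripts to look and compute and a tool call to move; the robot and the scene stay as the last step left them, time stands still between calls to the robot, and variables do not carry over. Pictures are saved under pics/ and viewed, and the job is handed in when it is done.

Besides the shell and the picture viewer there is one more tool, called after "Request:" by a JSON object that holds its "method" and its "body", one argument or row to a line. servo_tool: Moves the arm, as the interface text tells. Its arguments: {"type":"object","properties":{"increments":{"type":"array","items":{"type":"array"}}},"required":["increments"]}

```bash
ls; mkdir -p pics
python3 - <<'E'
from workcell import env
import cv2
print(env.sense(), env.finger_overhang)
for n in ["side","top","wrist"]:
    c=env.capture(n); cv2.imwrite(f"pics/{n}0.png",c["color"][:,:,::-1]); print({k:v for k,v in c.items() if k!="color"})
E
```

```text
pics
{'t': 0.0, 'qpos': array([-9.14385155e-01,  3.85544966e-01,  6.61308579e-03, -5.14370848e-04,
       -1.19402498e+00, -2.58636947e-01]), 'joint_vel': array([-9.81088852e-04, -3.25962053e-04, -5.49119093e-04,  7.31557375e-05,
        1.02349532e-03,  1.11721648e-03]), 'joint_torque': array([ 1.84039704e-04, -3.90662384e+01,  1.87410843e+01,  4.21987787e+00,
        1.11343220e-02, -1.83511675e-04]), 'tcp_pos': array([ 0.24191306, -0.57563816,  0.23245933]), 'orientation': array([-2.62727572e-04, -1.97485371e-01,  9.80305210e-01,  1.07475409e-03]), 'force': array([-1.12230255,  0.20356998, -0.20340844]), 'torque': array([-0.01656399,  0.01987972, -0.02598202]), 'width': 1.002141039534269} 0.011
{'K': array([[401.4976116 ,   0.        , 325.87041371],
       [  0.        , 401.4976116 , 199.56334313],
       [  0.        ,   0.        ,   1.        ]]), 'R': array([[-0.86773082, -0.49638673, -0.02536611],
       [-0.2421478 ,  0.46676341, -0.8505859 ],
       [ 0.43405952, -0.73193725, -0.52522395]]), 't': array([0.50764932, 0.22911143, 0.83340926])}
{'K': array([[516.78857337,   0
[... 156 characters left out ...]
-0.99968766,  0.02390469],
       [-0.99159838,  0.00413951, -0.12928848],
       [ 0.12914914, -0.02464637, -0.99131885]]), 't': array([-0.00419809,  0.59624191,  1.537809  ])}
{'K': array([[314.48870779,   0.        , 317.58296561],
       [  0.        , 314.48870779, 202.32156153],
       [  0.        ,   0.        ,   1.        ]]), 'tool_from_camera': array([[ 5.28003071e-04, -9.54508912e-01, -2.98181920e-01,
         8.18633481e-02],
       [ 9.99999767e-01,  3.75008435e-04,  5.70303035e-04,
         2.35914551e-04],
       [-4.32538594e-04, -2.98182152e-01,  9.54508888e-01,
        -1.52049138e-01],
       [ 0.00000000e+00,  0.00000000e+00,  0.00000000e+00,
         1.00000000e+00]])}
```

View pics/top0.png

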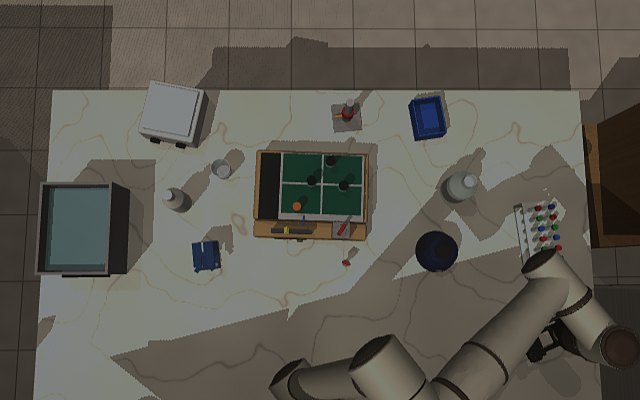

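View pics/side0.png

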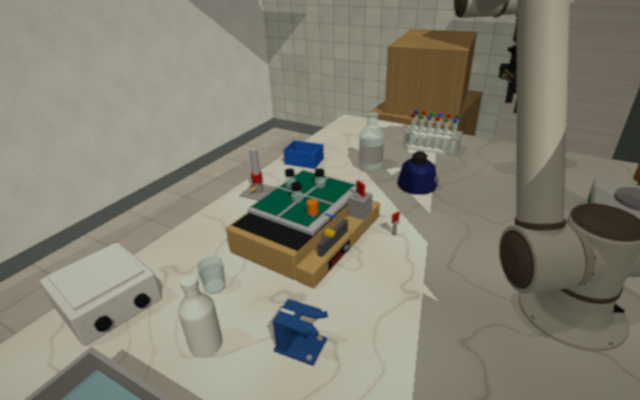

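View pics/wrist0.png

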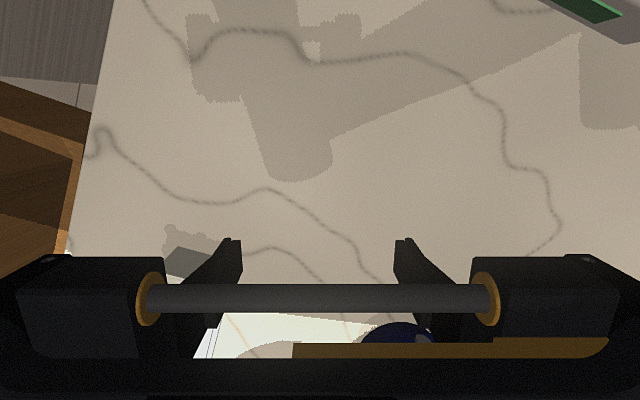

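```bash
cat > h.py <<'E'
from workcell import env
import cv2, numpy as np
from scipy.spatial.transform import Rotation as Ro
def grab(n,name):
    s=env.sense(); c=env.capture(n); c["s"]=s
    cv2.imwrite(f"pics/{name}.png",c["color"][:,:,::-1]); return c
def crop(src,x0,y0,x1,y1,f,out,gain=1.6):
    im=cv2.imread(f"pics/{src}.png")[y0:y1,x0:x1].astype(float)*gain
    im=np.clip(im,0,255).astype(np.uint8)
    im=cv2.resize(im,None,fx=f,fy=f,interpolation=cv2.INTER_CUBIC)
    cv2.imwrite(f"pics/{out}.png",im)
def cam(c):
    if "R" in c: return c["K"],c["R"],c["t"]
    s=c["s"]; q=s["orientation"]; T=np.eye(4); T[:3,:3]=Ro.from_quat([q[1],q[2],q[3],q[0]]).as_matrix(); T[:3,3]=s["tcp_pos"]
    M=np.linalg.inv(T@c["tool_from_camera"]); return c["K"],M[:3,:3],M[:3,3]
def back(cm,u,v,z):
    K,R,t=cm; d=R.T@np.linalg.inv(K)@np.array([u,v,1.]); o=-R.T@t
    return o+d*(z-o[2])/d[2]
def proj(cm,X):
    K,R,t=cm; p=K@(R@np.array(X)+t); return p[:2]/p[2]
E
python3 - <<'E'
from h import *
crop("top0",240,140,380,275,5.5,"topc")
crop("top0",180,225,250,285,10,"stc")
crop("side0",220,150,420,300,4,"sidec")
E
```

```text
(no output)
```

View pics/topc.png

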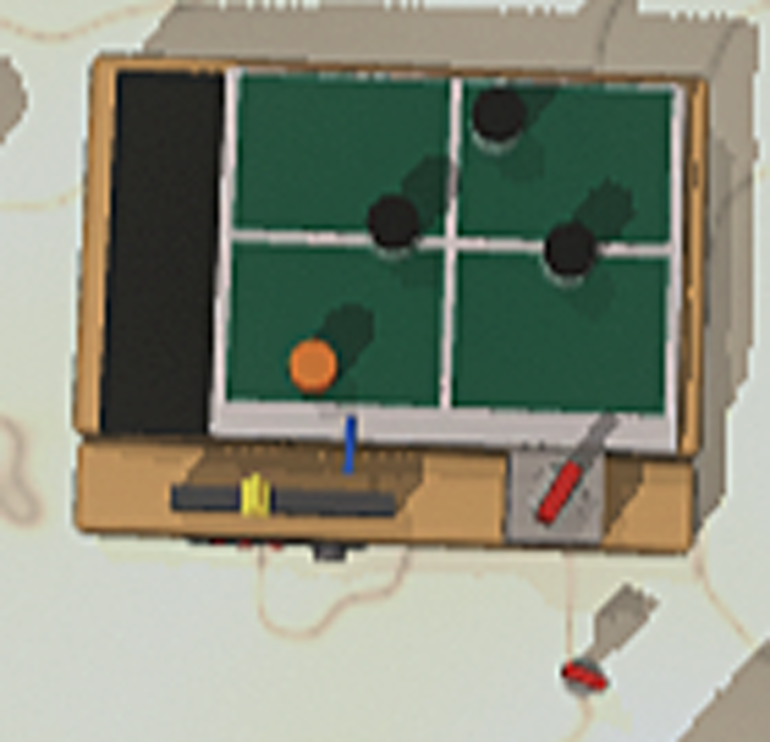

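View pics/stc.png

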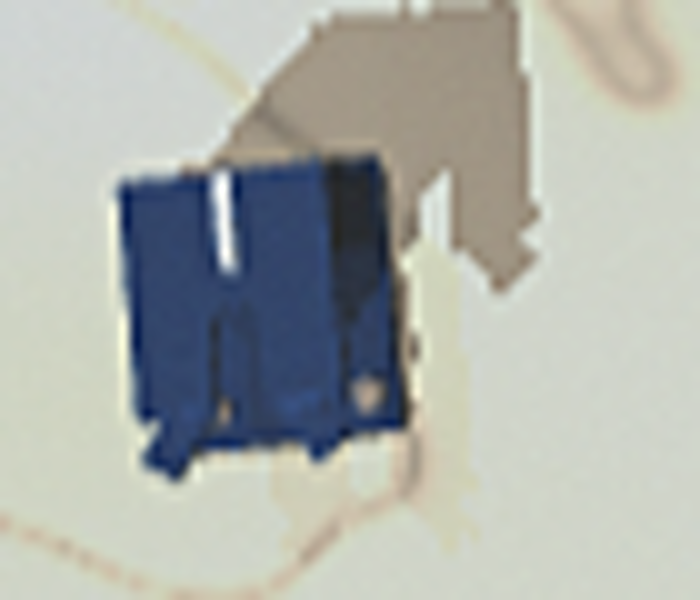

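View pics/sidec.png

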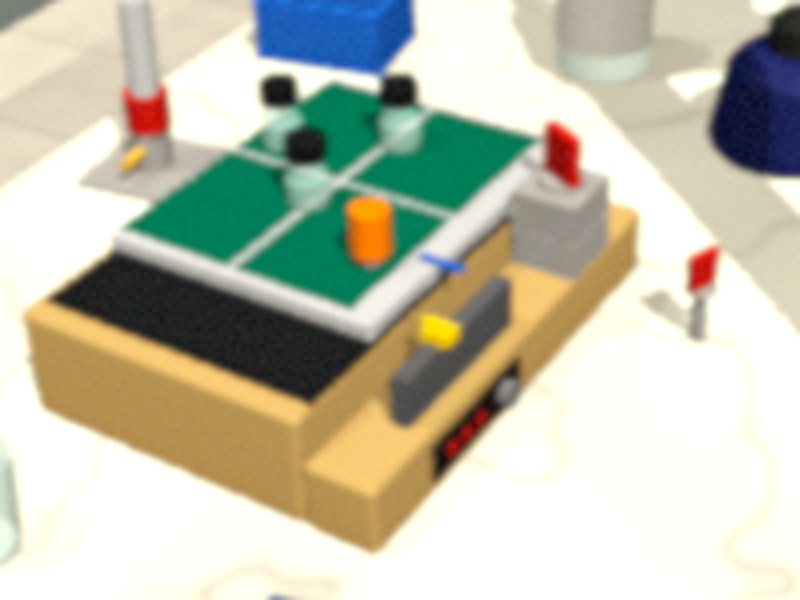

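Run:
```python
from h import *
c=env.capture("top"); cm=cam(c)
f=lambda u,v:(240+u/5.5-.0,140+v/5.5)
P=lambda n,u,v,z:print(n,np.round(back(cm,*f(u,v),z),4))
P("tab a",542,520,.145);P("tab b",575,464,.145);P("tab mid",559,492,.145)
for q in [(508,453),(604,453),(603,545),(506,541)]: P("lug",*q,.105)
P("knob",314,364,.138)
P("pointer tip",349,471,.097);P("idx",255,473,.09);P("idx near",255,514,.09)
for q in [(238,70),(685,85),(672,450),(212,432)]: P("plat",*q,.097)
for q in [(78,530),(690,550)]: P("houseF",*q,.05)
for q in [(498,112),(394,222),(569,248)]: P("vial",*q,.147)
g=lambda u,v:(180+u/10,225+v/10)
S=lambda n,u,v,z:print(n,np.round(back(cm,*g(u,v),z),4))
S("line a",221,172,.085);S("line b",230,270,.085)
S("slot end",234,310,.085)
for q in [(120,185),(325,160),(143,415)]: S("plate",*q,.085)
S("mouthL",165,465,.085);S("mouthR",320,450,.085)
print(back(cm,438,250,.115))
```

```text
tab a [ 0.4948 -0.0526  0.145 ]
tab b [ 0.5236 -0.0699  0.145 ]
tab mid [ 0.5092 -0.0615  0.145 ]
lug [ 0.5332 -0.0373  0.105 ]
lug [ 0.533  -0.0881  0.105 ]
lug [ 0.4843 -0.0869  0.105 ]
lug [ 0.4867 -0.0358  0.105 ]
knob [0.5769 0.0644 0.138 ]
pointer tip [0.5248 0.0469 0.097 ]
idx [0.5246 0.097  0.09  ]
idx near [0.5027 0.097  0.09  ]
plat [0.7423 0.1062 0.097 ]
plat [ 0.7336 -0.1356  0.097 ]
plat [ 0.5351 -0.1251  0.097 ]
plat [0.5459 0.1195 0.097 ]
houseF [0.4975 0.1949 0.05  ]
houseF [ 0.4846 -0.1389  0.05  ]
vial [ 0.708  -0.0319  0.147 ]
vial [0.6499 0.0227 0.147 ]
vial [ 0.636  -0.0681  0.147 ]
line a [0.4789 0.3425 0.085 ]
line b [0.4505 0.3393 0.085 ]
slot end [0.4389 0.3379 0.085 ]
plate [0.4753 0.3717 0.085 ]
plate [0.4823 0.3124 0.085 ]
plate [0.4087 0.3634 0.085 ]
mouthL [0.3943 0.3568 0.085 ]
mouthR [0.3983 0.3122 0.085 ]
[ 0.45073303 -0.34091886  0.115     ]
```

Request:
{"method": "servo_tool", "body": {
  "increments": [
    [[0,0,1],[0,0,0],-1],
    [[0,0,1],[0,0,0],-1],
    [[0,0,1],[0,0,0],-1],
    [[0,0,1],[0,0,0],-1],
    [[0,0,1],[0,0,0],-1],
    [[0,0,1],[0,0,0],-1],
    [[0,0,0.7],[0,0,0],-1],
    [[0,0,0],[0,0,0],-1]
  ]
}}

```text
t: 1.0
tcp_pos: [0.2414, -0.5746, 0.2302]
orientation: [-0.002, 0.284, 0.959, 0.003]
force: [0.5, -0.2, 1.0]
width: 0.999
```

```bash
cat >> h.py <<'E'
def plan(target,yaw_y=None):
    s=env.sense(); q=s["orientation"]; R=Ro.from_quat([q[1],q[2],q[3],q[0]]).as_matrix()
    d=R.T@(np.array(target)-s["tcp_pos"])
    print("t",round(s["t"],2),"tcp",np.round(s["tcp_pos"],4),"F",np.round(s["force"],1),"w",round(s["width"],3))
    print("yaw_y",round(np.degrees(np.arctan2(R[1,1],R[0,1])),2),"toolz",np.round(R[:,2],4))
    print("shift units",np.round(d/.04,3))
    if yaw_y is not None:
        a=np.radians(yaw_y); y=np.array([np.cos(a),np.sin(a),0]); z=np.array([0,0,-1.]); x=np.cross(y,z)
        Rt=np.stack([x,y,z],1); print("turn units",np.round(np.degrees(Ro.from_matrix(R.T@Rt).as_rotvec())/8,3))
E
python3 -c "
from h import *
plan([.509,-.0615,.25],59)"
```

```text
t 1.0 tcp [ 0.2414 -0.5746  0.2302] F [ 0.5 -0.2  1. ] w 0.999
yaw_y 56.97 toolz [-0.0028  0.0061 -1.    ]
shift units [ 1.387 14.402 -0.437]
turn units [ 0.026 -0.04  -0.254]
```

Request:
{"method": "servo_tool", "body": {
  "increments": [
    [[0,0,0],[0.09,0.9,-0.05],-1],
    [[0,0,0],[0.09,0.9,-0.05],-1],
    [[0,0,0],[0.09,0.9,-0.05],-1],
    [[0,0,0],[0.09,0.9,-0.05],-1],
    [[0,0,0],[0.09,0.9,-0.05],-1],
    [[0,0,0],[0.09,0.9,-0.05],-1],
    [[0,0,0],[0.09,0.9,0],-1],
    [[0,0,0],[0.09,0.9,0],-1],
    [[0,0,0],[0.09,0.9,0],-1],
    [[0,0,0],[0.09,0.9,0],-1],
    [[0,0,0],[0.09,0.9,0],-1],
    [[0,0,0],[0.09,0.9,0],-1]
  ]
}}

```text
t: 2.2
tcp_pos: [0.4408, -0.1754, 0.243]
orientation: [-0.002, 0.274, 0.962, 0.003]
force: [1.3, -0.8, 1.4]
width: 1.001
```

```bash
python3 -c "
from h import *
plan([.509,-.0615,.25],59)"
```

```text
t 2.2 tcp [ 0.4408 -0.1754  0.243 ] F [ 1.3 -0.8  1.4] w 1.001
yaw_y 58.24 toolz [-0.002  0.007 -1.   ]
shift units [ 0.05   3.318 -0.158]
turn units [ 0.035 -0.038 -0.095]
```

Request:
{"method": "servo_tool", "body": {
  "increments": [
    [[0,0,-0.1],[0,0.85,-0.05],-1],
    [[0,0,0],[0,0.85,-0.05],-1],
    [[0,0,0],[0,0.85,-0.05],-1],
    [[0,0,0],[0,0.5,0],-1],
    [[0.04,-0.04,0],[0,0.1,0],-1],
    [[0,0,0],[0,0,0],-1]
  ]
}}

```text
t: 2.8
tcp_pos: [0.5086, -0.0585, 0.2502]
orientation: [0.001, 0.257, 0.967, -0.0]
force: [-0.6, 0.0, 0.4]
width: 0.998
```

```bash
python3 -c "
from h import *
plan([.509,-.0615,.25],59)
grab('wrist','w1'); crop('w1',0,0,640,400,1.25,'w1c')"
```

```text
t 2.8 tcp [ 0.5086 -0.0585  0.2502] F [-0.6  0.   0.4] w 0.998
yaw_y 60.27 toolz [ 1.4e-03 -8.0e-04 -1.0e+00]
shift units [-0.046 -0.059  0.004]
turn units [0.    0.011 0.158]
```

View pics/w1c.png

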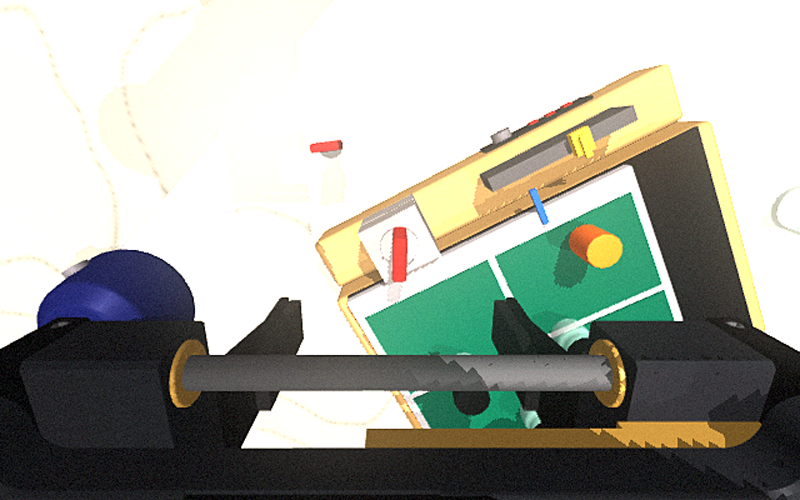

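```bash
python3 -c "
from h import *
crop('w1',240,90,520,260,2.85,'w1d',.8)"
```

```text
(no output)
```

View pics/w1d.png

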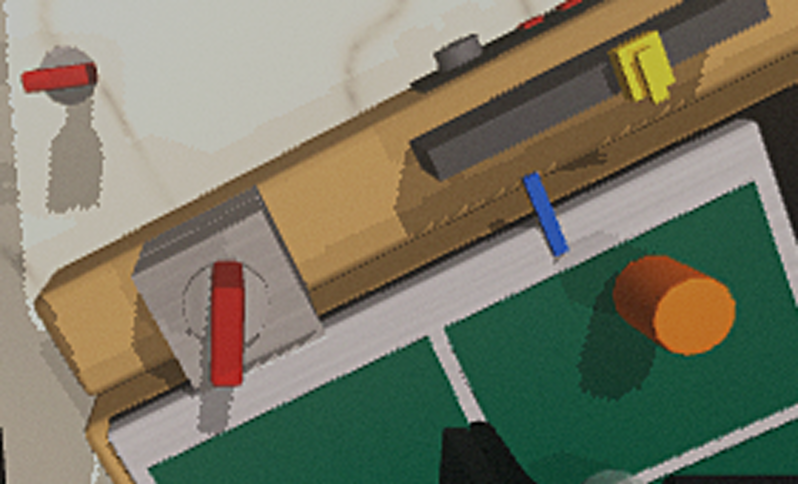

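```bash
python3 -c "
from h import *
c=env.capture('wrist'); c['s']=env.sense(); cm=cam(c)
f=lambda u,v:(240+u/2.85,90+v/2.85)
P=lambda n,u,v,z:print(n,np.round(back(cm,*f(u,v),z),4))
P('tabA',228,290,.145);P('tabB',228,384,.145);P('tabmid',228,337,.145)
P('tabL',213,337,.145);P('tabR',243,337,.145)
P('flange',227,304,.109)
P('ptr base',562,252,.097);P('ptr tip',532,175,.097)
P('knob',694,316,.138)
for z in (.09,.097,.1): P('idx near plat',660,101,z)
for q in [(133,272),(261,197),(322,325),(192,390)]: P('lug',*q,.105)
P('pl corner',755,122,.097);P('pl right',110,432,.097)
"
```

```text
tabA [ 0.4998 -0.0515  0.145 ]
tabB [ 0.5258 -0.0663  0.145 ]
tabmid [ 0.5126 -0.0588  0.145 ]
tabL [ 0.5104 -0.0627  0.145 ]
tabR [ 0.5149 -0.0549  0.145 ]
flange [ 0.5127 -0.0589  0.109 ]
ptr base [0.5575 0.05   0.097 ]
ptr tip [0.5277 0.0519 0.097 ]
knob [0.5803 0.0682 0.138 ]
idx near plat [0.5284 0.1013 0.09  ]
idx near plat [0.5263 0.0986 0.097 ]
idx near plat [0.5255 0.0975 0.1   ]
lug [ 0.4879 -0.0817  0.105 ]
lug [ 0.4871 -0.0313  0.105 ]
lug [ 0.5368 -0.0346  0.105 ]
lug [ 0.5353 -0.0861  0.105 ]
pl corner [0.5485 0.1236 0.097 ]
pl right [ 0.5372 -0.1229  0.097 ]
```

```bash
python3 -c "
from h import *
plan([.512,-.059,.124],60.3)"
```

```text
t 2.9 tcp [ 0.5082 -0.0594  0.2502] F [0.2 0.5 0.3] w 1.003
yaw_y 60.14 toolz [ 1.3e-03 -5.0e-04 -1.0e+00]
shift units [-0.074  0.055  3.156]
turn units [ 0.001  0.01  -0.02 ]
```

Request:
{"method": "servo_tool", "body": {
  "increments": [
    [[0,0,0],[-0.04,0.02,0.6],-1],
    [[0,0,0],[-0.04,0.02,0.6],-1],
    [[0,0,0],[0,0.01,0.6],-1],
    [[0,0,0],[0,0,0.5],-1],
    [[0,0,0],[0,0,0.3],-1],
    [[0,0,0],[0,0,0],-1]
  ]
}}

```text
t: 3.5
tcp_pos: [0.5098, -0.0658, 0.1448]
orientation: [0.002, 0.26, 0.966, 0.0]
force: [-0.9, -0.7, -0.6]
width: 0.999
```

```bash
python3 -c "
from h import *
plan([.512,-.059,.124],60.3)
grab('wrist','w2'); crop('w2',160,100,480,300,2.5,'w2c',.9)"
```

```text
t 3.5 tcp [ 0.5098 -0.0658  0.1448] F [-0.9 -0.7 -0.6] w 0.999
yaw_y 59.82 toolz [ 4.6e-03 -5.0e-04 -1.0e+00]
shift units [0.041 0.173 0.519]
turn units [ 0.014  0.03  -0.06 ]
```

View pics/w2c.png

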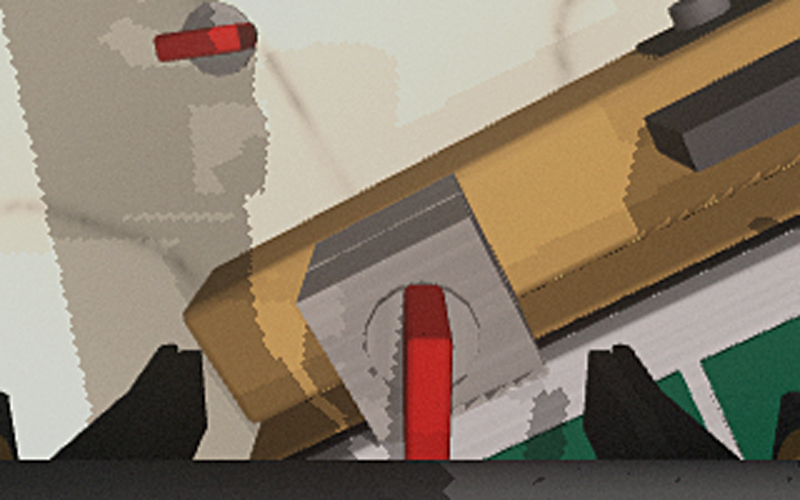

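Request:
{"method": "servo_tool", "body": {
  "increments": [
    [[0,0.03,0],[0.04,0.17,0.1],-1],
    [[0,0,0],[0,0,0.3],-1],
    [[0,0,0],[0,0,0.1],-1],
    [[0,0,0],[0,0,0],-1]
  ]
}}

```text
t: 3.95
tcp_pos: [0.5141, -0.0593, 0.1269]
orientation: [0.003, 0.261, 0.965, 0.002]
force: [-0.4, -0.7, -0.4]
width: 1.003
```

```bash
python3 -c "
from h import *
plan([.512,-.059,.124],60.3)"
```

```text
t 3.95 tcp [ 0.5141 -0.0593  0.1269] F [-0.4 -0.7 -0.4] w 1.003
yaw_y 59.79 toolz [ 0.0078  0.0024 -1.    ]
shift units [ 0.05  -0.02   0.071]
turn units [ 0.043  0.04  -0.063]
```

Request:
{"method": "servo_tool", "body": {
  "increments": [
    [[0.05,0.05,-0.06],[0.05,0,0.07],-1],
    [[0,0,0],[0,0,0],-1],
    [[0,0,0],[0,0,0],1],
    [[0,0,0],[0,0,0],1],
    [[0,0,0],[0,0,0],1],
    [[0,0,0],[0,0,0],1],
    [[0,0,0],[0,0,0],1],
    [[0,0,0],[0,0,0],1]
  ]
}}

```text
t: 4.75
tcp_pos: [0.5129, -0.058, 0.1247]
orientation: [-0.0, 0.256, 0.967, -0.0]
force: [0.1, 0.6, -0.2]
width: 0.542
```

```bash
python3 -c "
from h import *
plan([.512,-.059,.2],60.3);print(env.sense()['torque'])
grab('wrist','w3'); crop('w3',160,100,480,300,2.5,'w3c',.9)"
```

```text
t 4.75 tcp [ 0.5129 -0.058   0.1247] F [ 0.1  0.6 -0.2] w 0.542
yaw_y 60.36 toolz [-6.e-04 -3.e-04 -1.e+00]
shift units [ 0.008 -0.035 -1.881]
turn units [-0.004 -0.003  0.007]
[-0.08001863 -0.08710678 -0.01930859]
```

View pics/w3c.png

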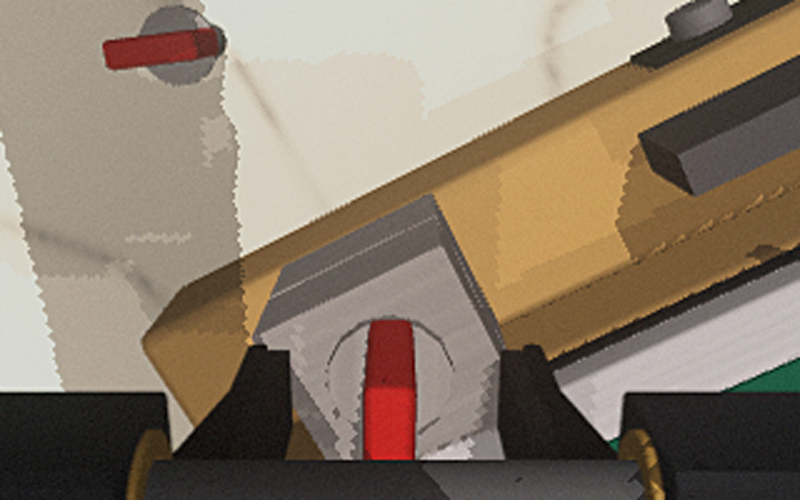

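Still closing; the tab (390,410) is nearly centred between the fingers (290 and 500).

Request:
{"method": "servo_tool", "body": {
  "increments": [
    [[0,0,0],[0,0,0],1],
    [[0,0,0],[0,0,0],1],
    [[0,0,0],[0,0,0],1],
    [[0,0,0],[0,0,0],1],
    [[0,0,0],[0,0,0],1],
    [[0,0,0],[0,0,0],1],
    [[0,0,0],[0,0,0],1],
    [[0,0,0],[0,0,0],1]
  ]
}}

```text
t: 5.6
tcp_pos: [0.5129, -0.0581, 0.1248]
orientation: [-0.0, 0.256, 0.967, -0.0]
force: [0.3, -0.2, -0.1]
width: 0.11
```

```bash
python3 -c "
from h import *
plan([.512,-.059,.2],60.3);print(env.sense()['torque'])
grab('wrist','w4'); crop('w4',160,100,480,300,2.5,'w4c',.9)"
```

```text
t 5.6 tcp [ 0.5129 -0.0581  0.1248] F [ 0.3 -0.2 -0.1] w 0.11
yaw_y 60.36 toolz [-8.e-04 -4.e-04 -1.e+00]
shift units [ 0.008 -0.032 -1.881]
turn units [-0.005 -0.003  0.007]
[-0.06624341 -0.00650032  0.06597814]
```

View pics/w4c.png

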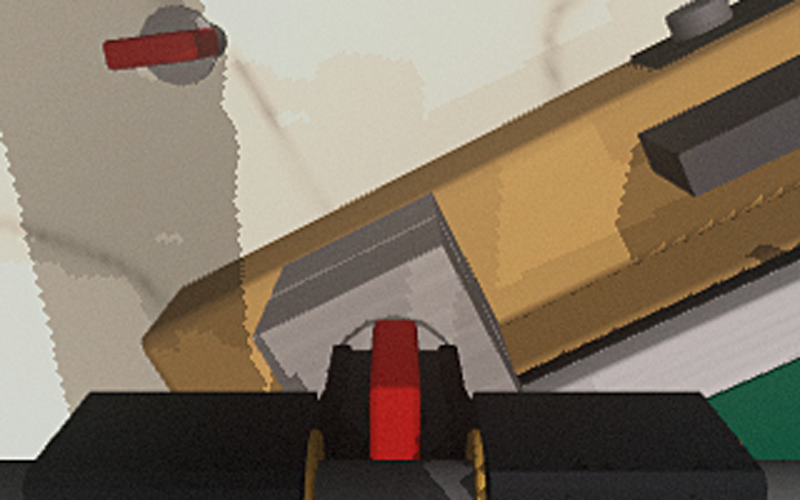

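Request:
{"method": "servo_tool", "body": {
  "increments": [
    [[0,0,0],[0,0,0],1],
    [[0,0,0],[0,0,-0.15],1],
    [[0,0,0],[0,0,-0.2],1],
    [[0,0,0],[0,0,-0.2],1],
    [[0,0,0],[0,0,-0.2],1],
    [[0,0,0],[0,0,0],1]
  ]
}}

```text
t: 6.25
tcp_pos: [0.5129, -0.0581, 0.1575]
orientation: [-0.0, 0.256, 0.967, -0.0]
force: [-0.7, 0.4, -0.8]
width: 0.115
```

```bash
python3 -c "
from h import *
plan([.5129,-.0581,.2],60.3);print(env.sense()['torque'])"
```

```text
t 6.25 tcp [ 0.5129 -0.0581  0.1575] F [-0.7  0.4 -0.8] w 0.115
yaw_y 60.35 toolz [-8.e-04 -4.e-04 -1.e+00]
shift units [-1.000e-03 -0.000e+00 -1.063e+00]
turn units [-0.005 -0.003  0.007]
[-0.11933803 -0.06977024 -0.02440726]
```

Clean. Lift on to about 0.225 (pin rise 100 mm).

Request:
{"method": "servo_tool", "body": {
  "increments": [
    [[0,0,0],[0,0,-0.2],1],
    [[0,0,0],[0,0,-0.25],1],
    [[0,0,0],[0,0,-0.25],1],
    [[0,0,0],[0,0,-0.25],1],
    [[0,0,0],[0,0,-0.25],1],
    [[0,0,0],[0,0,-0.25],1],
    [[0,0,0],[0,0,-0.25],1],
    [[0,0,0],[0,0,0],1],
    [[0,0,0],[0,0,0],1]
  ]
}}

```text
t: 7.15
tcp_pos: [0.5129, -0.0579, 0.2328]
orientation: [0.001, 0.256, 0.967, 0.0]
force: [0.3, -0.2, -1.3]
width: 0.115
```

```bash
python3 -c "
from h import *
plan([.36,.328,.23],96.7);print(env.sense()['torque'])
grab('side','s5'); crop('s5',220,80,460,280,3,'s5c',1.3)
grab('wrist','w5'); crop('w5',160,100,480,300,2.5,'w5c',.9)"
```

```text
t 7.15 tcp [ 0.5129 -0.0579  0.2328] F [ 0.3 -0.2 -1.3] w 0.115
yaw_y 60.35 toolz [ 1.4e-03  3.0e-04 -1.0e+00]
shift units [8.096 6.493 0.069]
turn units [ 0.005  0.01  -4.544]
[-0.07279233 -0.03526659 -0.02721419]
```

View pics/s5c.png

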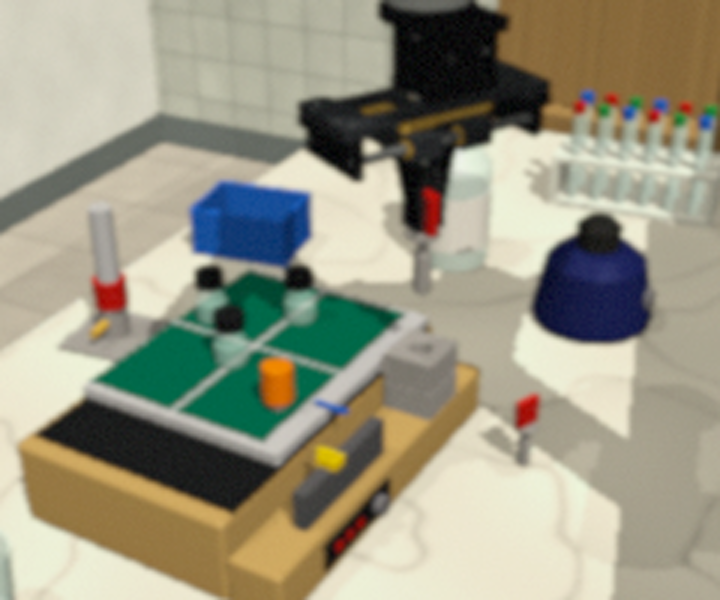

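View pics/w5c.png

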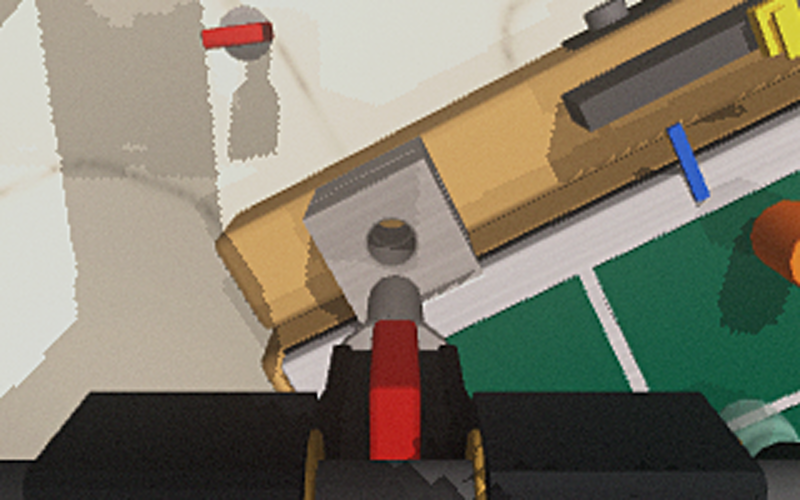

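Request:
{"method": "servo_tool", "body": {
  "increments": [
    [[0,0,-0.9],[0,0,-0.1],1],
    [[0,0,-0.9],[0,0,-0.1],1],
    [[0,0,-0.9],[0,0,-0.1],1],
    [[0,0,-0.9],[0,0,-0.1],1],
    [[0,0,-0.9],[0,0,-0.1],1],
    [[0,0,0],[0,0,0],1]
  ]
}}

```text
t: 7.85
tcp_pos: [0.5108, -0.0581, 0.2488]
orientation: [-0.004, -0.067, 0.998, -0.0]
force: [0.6, 0.4, -2.1]
width: 0.113
```

```bash
python3 -c "
from h import *
plan([.445,.335,.25],96.7)"
```

```text
t 7.85 tcp [ 0.5108 -0.0581  0.2488] F [ 0.6  0.4 -2.1] w 0.113
yaw_y 97.72 toolz [-8.7e-03 -8.0e-04 -1.0e+00]
shift units [ 0.309  9.96  -0.024]
turn units [ 0.002 -0.063  0.128]
```

Request:
{"method": "servo_tool", "body": {
  "increments": [
    [[0,-0.06,0],[0.03,0.5,0],1],
    [[0,0,0],[0.03,0.85,0],1],
    [[0,0,0],[0.03,0.85,0],1],
    [[0,0,0],[0.03,0.85,0],1],
    [[0,0,0],[0.03,0.85,0],1],
    [[0,0,0],[0.03,0.85,0],1],
    [[0,0,0],[0.03,0.85,0],1],
    [[0,0,0],[0.03,0.85,0],1],
    [[0,0,0],[0.03,0.85,0],1],
    [[0,0,0],[0.03,0.85,0],1],
    [[0,0,0],[0.03,0.5,0],1],
    [[0,0,0],[0,0,0],1]
  ]
}}

```text
t: 9.05
tcp_pos: [0.452, 0.2956, 0.2398]
orientation: [-0.006, -0.046, 0.999, -0.003]
force: [0.6, -0.6, -0.8]
width: 0.112
```

```bash
python3 -c "
from h import *
plan([.445,.335,.25],96.7)"
```

```text
t 9.05 tcp [0.452  0.2956 0.2398] F [ 0.6 -0.6 -0.8] w 0.112
yaw_y 95.33 toolz [-0.0127 -0.006  -0.9999]
shift units [ 0.085  0.996 -0.26 ]
turn units [-0.033 -0.095 -0.171]
```

Request:
{"method": "servo_tool", "body": {
  "increments": [
    [[-0.03,-0.1,-0.17],[0.05,0.5,-0.2],1],
    [[0,0,0],[0.04,0.4,-0.05],1],
    [[0,0,0],[0,0,0],1],
    [[0,0,0],[0,0,0],1]
  ]
}}

```text
t: 9.45
tcp_pos: [0.4436, 0.3303, 0.2472]
orientation: [-0.002, -0.055, 0.998, -0.002]
force: [-0.2, -0.4, -1.1]
width: 0.112
```

```bash
python3 -c "
from h import *
plan([.445,.335,.25],96.7)
grab('wrist','w6'); crop('w6',160,80,480,290,2.5,'w6c',.9)"
```

```text
t 9.45 tcp [0.4436 0.3303 0.2472] F [-0.2 -0.4 -1.1] w 0.112
yaw_y 96.29 toolz [-0.0037 -0.0051 -1.    ]
shift units [-0.047  0.112 -0.071]
turn units [-0.033 -0.03  -0.052]
```

View pics/w6c.png

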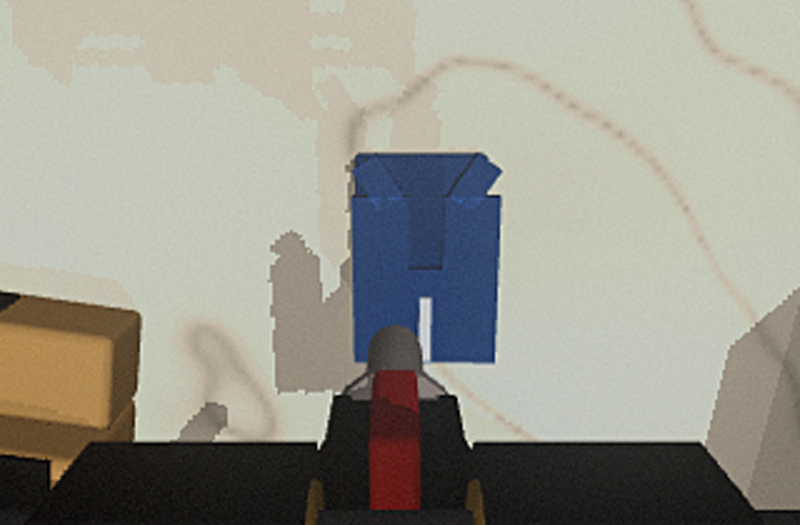

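```bash
python3 -c "
from h import *
c=env.capture('wrist'); c['s']=env.sense(); cm=cam(c)
f=lambda u,v:(160+u/2.5,80+v/2.5)
P=lambda n,u,v,z=.085:print(n,np.round(back(cm,*f(u,v),z),4))
P('slotend',425.5,268);P('slotL',408.5,268);P('slotR',443,268);P('slot mouth c',427,200);P('mouthL',407,200);P('mouthR',447,200)
P('line a',425.5,297);P('line b',425.5,361)
P('edge L',352,197);P('edge L back',354.5,362);P('edge R',500,197);P('edge R back',495.5,362)
P('flareL',372,155);P('flareR',481,155);P('tipL',358,170);P('tipR',501,171)
"
```

```text
slotend [0.4415 0.3427 0.085 ]
slotL [0.4423 0.3357 0.085 ]
slotR [0.4407 0.3498 0.085 ]
slot mouth c [0.4135 0.3398 0.085 ]
mouthL [0.4144 0.3318 0.085 ]
mouthR [0.4126 0.3478 0.085 ]
line a [0.4539 0.3442 0.085 ]
line b [0.4822 0.3477 0.085 ]
edge L [0.4156 0.3098 0.085 ]
edge L back [0.4861 0.3175 0.085 ]
edge R [0.409  0.3688 0.085 ]
edge R back [0.4794 0.3775 0.085 ]
flareL [0.3981 0.316  0.085 ]
flareR [0.3934 0.3589 0.085 ]
tipL [0.4046 0.3111 0.085 ]
tipR [0.3987 0.3676 0.085 ]
```

```bash
python3 -c "
from h import *
c=env.capture('wrist'); a=np.radians(60.35); y=np.array([np.cos(a),np.sin(a),0]); z=np.array([0,0,-1.]); x=np.cross(y,z)
T=np.eye(4);T[:3,:3]=np.stack([x,y,z],1);T[:3,3]=[.5129,-.0579,.2328]
M=np.linalg.inv(T@c['tool_from_camera']); cm=(c['K'],M[:3,:3],M[:3,3])
p=back(cm,160+392/2.5,100+241/2.5,.105); print('bore',p,'tool',T[:3,:3].T@(p-T[:3,3]))
"
python3 -c "
from h import *
crop('w5',290,180,350,240,12,'w5d',.9)"
```

```text
bore [ 0.51251883 -0.05793678  0.105     ] tool [ 0.00031307 -0.00022053  0.1278    ]
```

View pics/w5d.png

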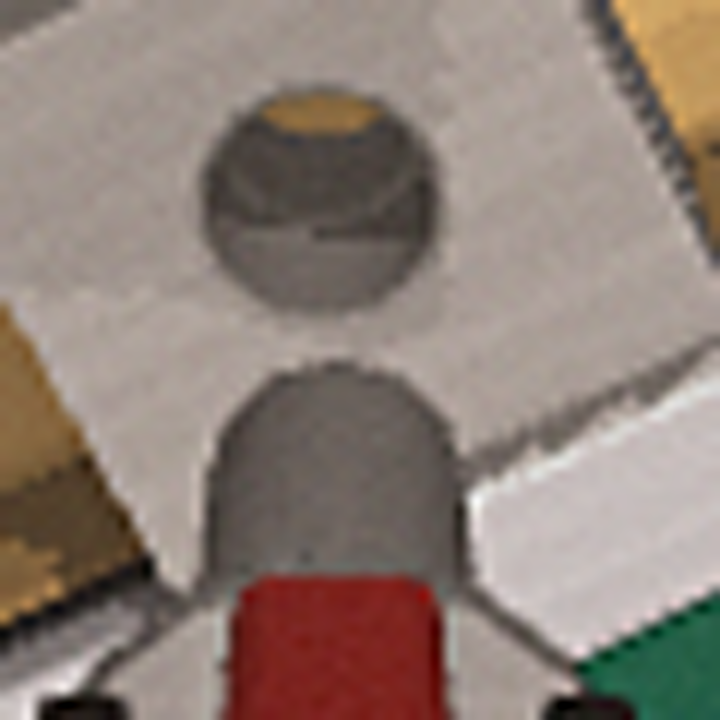

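```bash
python3 -c "
from h import *
plan([.366,.3337,.247],96.8)"
```

```text
t 9.6 tcp [0.4438 0.33   0.2473] F [ 0.1 -0.3 -1. ] w 0.114
yaw_y 96.28 toolz [-0.0033 -0.0048 -1.    ]
shift units [1.924 0.304 0.014]
turn units [-0.032 -0.027 -0.065]
```

Request:
{"method": "servo_tool", "body": {
  "increments": [
    [[-0.03,-0.03,-0.07],[0.5,0.1,0],1],
    [[0,0,0],[0.5,0.1,0],1],
    [[0,0,0],[0.5,0.1,0],1],
    [[0,0,0],[0.4,0,0],1],
    [[0,0,0],[0,0,0.3],1],
    [[0,0,0],[0,0,0.5],1],
    [[0,0,0],[0,0,0.5],1],
    [[0,0,0],[0,0,0.5],1],
    [[0,0,0],[0,0,0.3],1],
    [[0,0,0],[0,0,0],1]
  ]
}}

```text
t: 10.6
tcp_pos: [0.3682, 0.3275, 0.1579]
orientation: [0.0, -0.054, 0.999, -0.0]
force: [-0.1, -0.7, -0.8]
width: 0.108
```

```bash
python3 -c "
from h import *
plan([.366,.3337,.110],96.8)"
```

```text
t 10.6 tcp [0.3682 0.3275 0.1579] F [-0.1 -0.7 -0.8] w 0.108
yaw_y 96.16 toolz [ 5.e-04 -4.e-04 -1.e+00]
shift units [0.039 0.16  1.197]
turn units [-0.003  0.003 -0.079]
```

Request:
{"method": "servo_tool", "body": {
  "increments": [
    [[0,0,-0.08],[0.04,0.16,0.3],1],
    [[0,0,0],[0,0,0.3],1],
    [[0,0,0],[0,0,0.3],1],
    [[0,0,0],[0,0,0.2],1],
    [[0,0,0],[0,0,0.1],1],
    [[0,0,0],[0,0,0],1],
    [[0,0,0],[0,0,0],1]
  ]
}}

```text
t: 11.3
tcp_pos: [0.3684, 0.3362, 0.1075]
orientation: [0.002, -0.06, 0.998, 0.001]
force: [0.9, 0.8, -0.9]
width: 0.11
```

```bash
python3 -c "
from h import *
plan([.366,.3337,.110],96.8)
grab('side','s7'); crop('s7',220,230,380,380,4,'s7c',1.3)
grab('wrist','w7'); crop('w7',160,80,480,290,2.5,'w7c',.9)"
```

```text
t 11.3 tcp [0.3684 0.3362 0.1075] F [ 0.9  0.8 -0.9] w 0.11
yaw_y 96.83 toolz [ 0.0035  0.0031 -1.    ]
shift units [ 0.067 -0.055 -0.063]
turn units [0.019 0.027 0.003]
```

View pics/s7c.png

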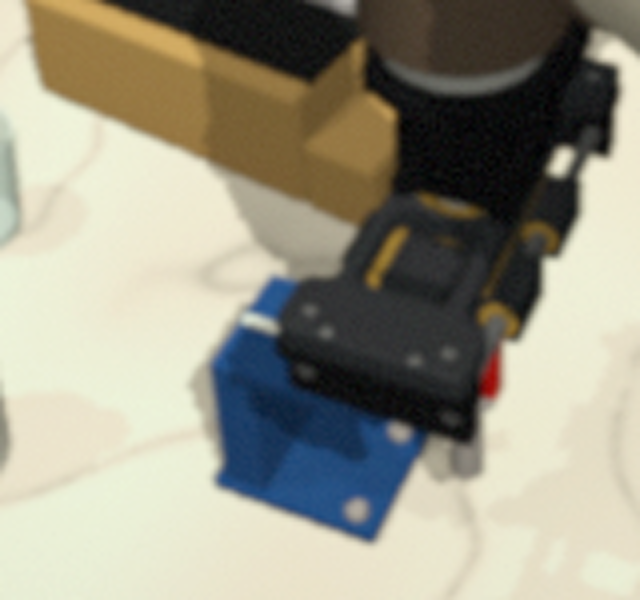

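View pics/w7c.png

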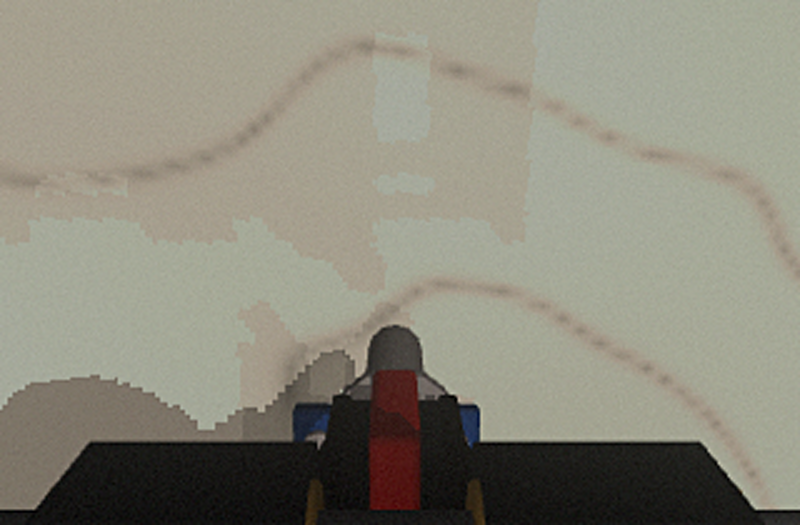

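Request:
{"method": "servo_tool", "body": {
  "increments": [
    [[0.02,0.03,0],[0,-0.05,-0.06],1],
    [[0,0,0],[0,0,0],1],
    [[0,0,0],[-0.1,0,0],1],
    [[0,0,0],[-0.2,0,0],1],
    [[0,0,0],[0,0,0],1]
  ]
}}

```text
t: 11.9
tcp_pos: [0.3821, 0.3365, 0.1121]
orientation: [0.001, -0.06, 0.998, 0.002]
force: [-1.1, 0.6, -1.1]
width: 0.11
```

```bash
python3 -c "
from h import *
plan([.4355,.3420,.110],96.8)"
```

```text
t 11.9 tcp [0.3821 0.3365 0.1121] F [-1.1  0.6 -1.1] w 0.11
yaw_y 96.86 toolz [ 0.0018  0.0034 -1.    ]
shift units [-1.341 -0.024  0.055]
turn units [0.022 0.015 0.007]
```

Request:
{"method": "servo_tool", "body": {
  "increments": [
    [[0.02,0.02,0],[-0.1,-0.025,0.04],1],
    [[0,0,0],[-0.15,0,0],1],
    [[0,0,0],[-0.15,0,0],1],
    [[0,0,0],[0,0,0],1]
  ]
}}

```text
t: 12.3
tcp_pos: [0.4, 0.3374, 0.1099]
orientation: [-0.001, -0.059, 0.998, -0.0]
force: [0.3, 0.8, -0.8]
width: 0.11
```

```bash
python3 -c "
from h import *
plan([.4355,.3420,.110],96.8);print(env.sense()['torque'])"
```

```text
t 12.3 tcp [0.4    0.3374 0.1099] F [ 0.3  0.8 -0.8] w 0.11
yaw_y 96.82 toolz [-1.1e-03 -5.0e-04 -1.0e+00]
shift units [-0.895  0.008 -0.003]
turn units [-0.003 -0.008  0.003]
[ 0.05764734 -0.01188883  0.04434838]
```

Aligned within 0.3 mm, no contact. Continue in.

Request:
{"method": "servo_tool", "body": {
  "increments": [
    [[0,0,0],[-0.15,0,0],1],
    [[0,0,0],[-0.15,0,0],1],
    [[0,0,0],[-0.15,0,0],1],
    [[0,0,0],[-0.1,0,0],1],
    [[0,0,0],[0,0,0],1]
  ]
}}

```text
t: 12.8
tcp_pos: [0.424, 0.3402, 0.1097]
orientation: [-0.001, -0.059, 0.998, -0.0]
force: [-0.5, 0.3, -1.4]
width: 0.114
```

```bash
python3 -c "
from h import *
plan([.4355,.3420,.110],96.8);print(env.sense()['torque'])"
```

```text
t 12.8 tcp [0.424  0.3402 0.1097] F [-0.5  0.3 -1.4] w 0.114
yaw_y 96.8 toolz [-1.3e-03 -8.0e-04 -1.0e+00]
shift units [-0.291  0.01  -0.008]
turn units [-0.004 -0.01   0.001]
[-0.06464328 -0.0322348   0.01365403]
```

Request:
{"method": "servo_tool", "body": {
  "increments": [
    [[0,0,0],[-0.13,0,0],1],
    [[0,0,0],[-0.12,0,0],1],
    [[0,0,0],[-0.04,0,0],1],
    [[0,0,0],[0,0,0],1]
  ]
}}

```text
t: 13.2
tcp_pos: [0.4363, 0.3416, 0.1096]
orientation: [-0.001, -0.059, 0.998, -0.0]
force: [-0.2, -0.4, -0.2]
width: 0.108
```

```bash
python3 -c "
from h import *
plan([.4355,.3420,.110],96.8);print(env.sense()['torque'])"
```

```text
t 13.2 tcp [0.4363 0.3416 0.1096] F [-0.2 -0.4 -0.2] w 0.108
yaw_y 96.8 toolz [-0.0018 -0.0011 -1.    ]
shift units [ 0.018  0.013 -0.011]
turn units [-0.006 -0.014  0.   ]
[0.00221916 0.15856831 0.01082223]
```

Request:
{"method": "servo_tool", "body": {
  "increments": [
    [[0,0,0],[-0.04,0,0],1],
    [[0,0,0],[0,0,0],1]
  ]
}}

```text
t: 13.4
tcp_pos: [0.4363, 0.3415, 0.1095]
orientation: [-0.002, -0.059, 0.998, -0.001]
force: [-0.7, -0.0, -1.7]
width: 0.113
```

```bash
python3 -c "
from h import *
plan([.4355,.3420,.110],96.8);print(env.sense()['torque'])"
```

```text
t 13.4 tcp [0.4363 0.3415 0.1095] F [-0.7 -0.  -1.7] w 0.113
yaw_y 96.78 toolz [-0.0048 -0.002  -1.    ]
shift units [ 0.019  0.015 -0.013]
turn units [-0.01  -0.036 -0.003]
[-0.00635075  0.14016868  0.03343772]
```

Request:
{"method": "servo_tool", "body": {
  "increments": [
    [[0,-0.03,0],[0.02,0.01,0.06],1],
    [[0,0,0],[0,0,0.05],1],
    [[0,0,0],[0,0,0],1]
  ]
}}

```text
t: 13.7
tcp_pos: [0.4358, 0.342, 0.1048]
orientation: [0.001, -0.06, 0.998, -0.001]
force: [0.2, -0.9, -0.6]
width: 0.111
```

```bash
python3 -c "
from h import *
plan([.4355,.3420,.1048],96.8);print(env.sense()['torque'])"
```

```text
t 13.7 tcp [0.4358 0.342  0.1048] F [ 0.2 -0.9 -0.6] w 0.111
yaw_y 96.83 toolz [ 0.0011 -0.001  -1.    ]
shift units [0.007 0.002 0.001]
turn units [-0.008  0.007  0.003]
[ 0.03019626  0.02362761 -0.02401317]
```

Request:
{"method": "servo_tool", "body": {
  "increments": [
    [[0,0,0],[0,0,0.03],1],
    [[0,0,0],[0,0,0],1],
    [[0,0,0],[0,0,0],1]
  ]
}}

```text
t: 14.0
tcp_pos: [0.4361, 0.3421, 0.1051]
orientation: [0.001, -0.06, 0.998, -0.0]
force: [-0.9, 0.5, -0.8]
width: 0.114
```

```bash
python3 -c "
from h import *
plan([.4355,.3420,.1048],96.8);print(env.sense()['torque'])"
```

```text
t 14.0 tcp [0.4361 0.3421 0.1051] F [-0.9  0.5 -0.8] w 0.114
yaw_y 96.87 toolz [ 2.1e-03 -7.0e-04 -1.0e+00]
shift units [ 0.015 -0.002  0.007]
turn units [-0.007  0.015  0.008]
[-0.08809026  0.16297236 -0.02222891]
```

Request:
{"method": "servo_tool", "body": {
  "increments": [
    [[0,0,0],[0,0,0],-1],
    [[0,0,0],[0,0,0],-1],
    [[0,0,0],[0,0,0],-1],
    [[0,0,0],[0,0,0],-1],
    [[0,0,0],[0,0,0],-1],
    [[0,0,0],[0,0,0],-1]
  ]
}}

```text
t: 14.6
tcp_pos: [0.4368, 0.3425, 0.105]
orientation: [0.002, -0.06, 0.998, -0.0]
force: [-0.3, 0.2, -0.4]
width: 0.573
```

```bash
python3 -c "
from h import *
plan([.4355,.3420,.25],96.8)
grab('wrist','w8'); crop('w8',160,80,480,290,2.5,'w8c',.9)"
```

```text
t 14.6 tcp [0.4368 0.3425 0.105 ] F [-0.3  0.2 -0.4] w 0.573
yaw_y 96.87 toolz [ 0.0034 -0.     -1.    ]
shift units [ 0.023 -0.009 -3.624]
turn units [-0.003  0.024  0.009]
```

View pics/w8c.png

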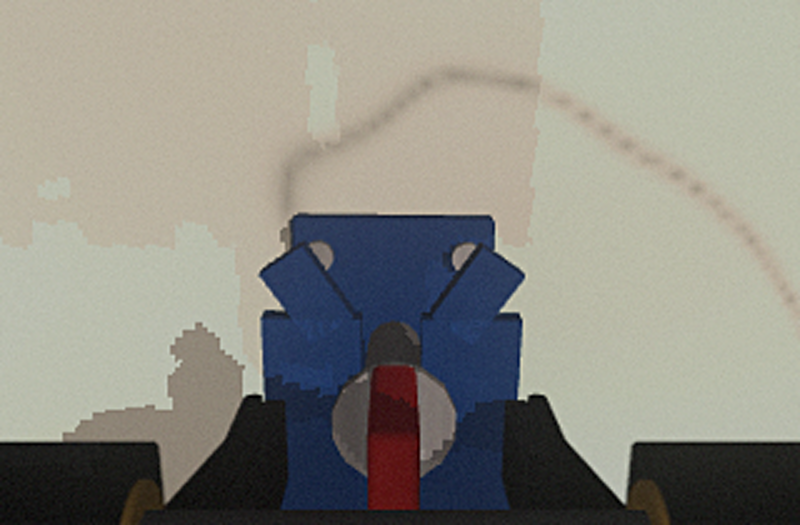

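Pin hangs by its flange (394,420) in the slot, let go. Now straight up.

Request:
{"method": "servo_tool", "body": {
  "increments": [
    [[0,0,0],[0,0,0],-1],
    [[0,0,0],[0,0,0],-1],
    [[0,0,0],[0,0,-0.2],-1],
    [[0,0,0],[0,0,-0.4],-1],
    [[0,0,0],[0,0,-0.6],-1],
    [[0,0,0],[0,0,-0.8],-1],
    [[0,0,0],[0,0,-0.8],-1],
    [[0,0,0],[0,0,-0.6],-1],
    [[0,0,0],[0,0,-0.3],-1],
    [[0,0,0],[0,0,0],-1]
  ]
}}

```text
t: 15.65
tcp_pos: [0.4365, 0.342, 0.2629]
orientation: [0.003, -0.06, 0.998, 0.0]
force: [-0.2, -0.0, 0.1]
width: 1.001
```

```bash
python3 -c "
from h import *
plan([.579,.067,.25],87)
grab('wrist','w9'); crop('w9',160,80,480,290,2.5,'w9c',.9)
grab('side','s9'); crop('s9',220,230,380,380,4,'s9c',1.3)"
```

```text
t 15.65 tcp [0.4365 0.342  0.2629] F [-0.2 -0.   0.1] w 1.001
yaw_y 96.89 toolz [ 5.2e-03  6.0e-04 -1.0e+00]
shift units [-2.712 -7.253  0.336]
turn units [0.003 0.037 1.236]
```

View pics/w9c.png

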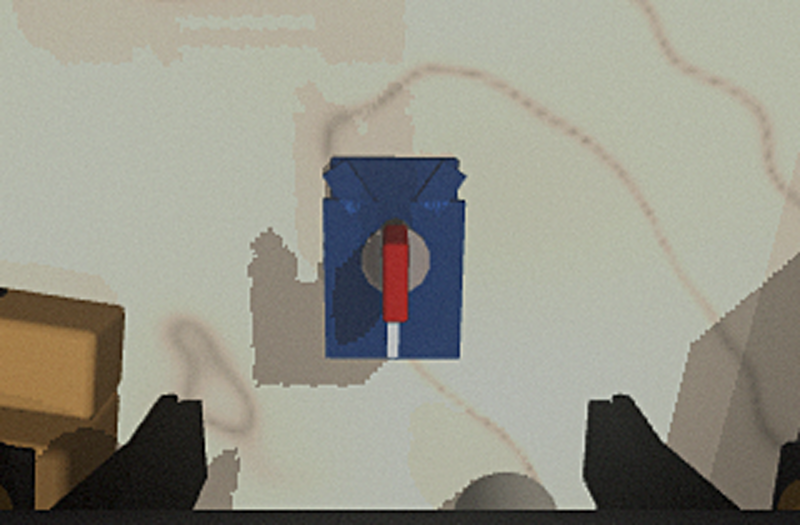

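View pics/s9c.png

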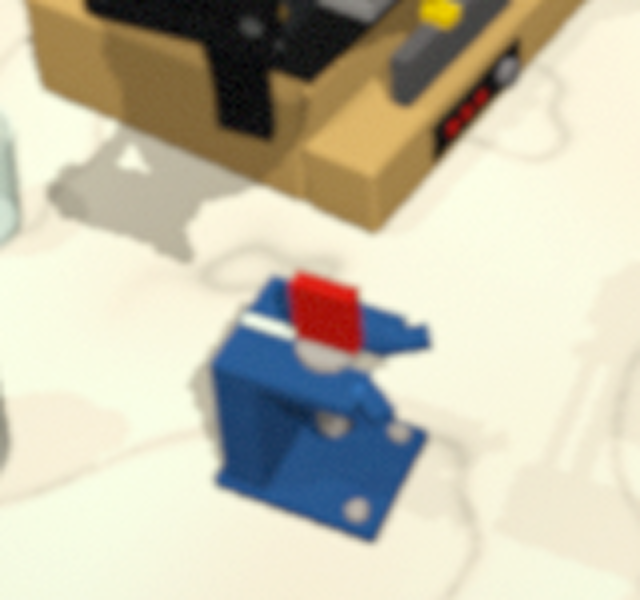

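Request:
{"method": "servo_tool", "body": {
  "increments": [
    [[0,0.04,0.6],[0,0,0],-1],
    [[0,0,0.6],[0,0,0],-1],
    [[0,0,0],[-0.2,-0.5,0],-1],
    [[0,0,0],[-0.25,-0.8,0],-1],
    [[0,0,0],[-0.25,-0.8,0],-1],
    [[0,0,0],[-0.25,-0.8,0],-1],
    [[0,0,0],[-0.25,-0.8,0],-1],
    [[0,0,0],[-0.25,-0.8,0],-1],
    [[0,0,0],[-0.25,-0.8,0],-1],
    [[0,0,0],[-0.25,-0.8,0],-1],
    [[0,0,0],[-0.2,-0.4,0],-1],
    [[0,0,0],[0,0,0],-1]
  ]
}}

```text
t: 16.95
tcp_pos: [0.5018, 0.0635, 0.2445]
orientation: [-0.016, 0.027, 0.999, -0.012]
force: [-1.2, 0.2, -0.2]
width: 0.998
```

```bash
python3 -c "
from h import *
plan([.579,.067,.25],87)"
```

```text
t 16.95 tcp [0.5018 0.0635 0.2445] F [-1.2  0.2 -0.2] w 0.998
yaw_y 86.97 toolz [-0.0334 -0.0221 -0.9992]
shift units [-1.918  0.186 -0.203]
turn units [-0.171 -0.23  -0.006]
```

Request:
{"method": "servo_tool", "body": {
  "increments": [
    [[-0.17,-0.23,0],[-0.4,0.05,-0.05],-1],
    [[0,0,0],[-0.5,0.05,-0.05],-1],
    [[0,0,0],[-0.5,0.05,0],-1],
    [[0,0,0],[-0.4,0,0],-1],
    [[0,0,0],[0,0,0],-1],
    [[0,0,0],[0,0,0],-1]
  ]
}}

```text
t: 17.55
tcp_pos: [0.5718, 0.0676, 0.2407]
orientation: [-0.006, 0.027, 1.0, -0.001]
force: [0.1, 0.5, -0.8]
width: 1.006
```

```bash
python3 -c "
from h import *
plan([.579,.067,.25],87)
grab('wrist','w10'); crop('w10',160,50,480,290,2.5,'w10c',.9)"
```

```text
t 17.55 tcp [0.5718 0.0676 0.2407] F [ 0.1  0.5 -0.8] w 1.006
yaw_y 86.96 toolz [-0.0127 -0.0019 -0.9999]
shift units [-0.178 -0.007 -0.235]
turn units [-0.019 -0.09  -0.005]
```

View pics/w10c.png

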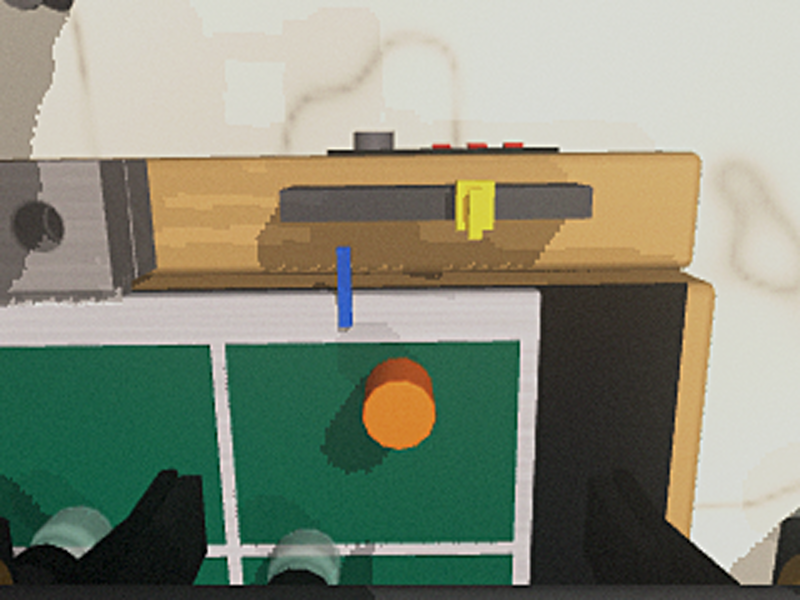

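```bash
python3 -c "
from h import *
c=env.capture('wrist'); c['s']=env.sense(); cm=cam(c)
f=lambda u,v:(160+u/2.5,50+v/2.5)
u=np.array([np.cos(np.radians(87)),np.sin(np.radians(87)),0])
for z in (.09,.097,.103):
  a=back(cm,*f(344,248),z); b=back(cm,*f(475.5,238),z); print(z,a,b,(b-a)@u)
print('knob',back(cm,*f(399,413),.138))
P=lambda n,u,v,z:print(n,np.round(back(cm,*f(u,v),z),4))
P('pe1',20,302,.097);P('pe2',535,292,.097);P('h1',150,158,.05);P('h2',697,153,.05);P('m1',225,345,.097);P('m2',520,342,.097)
P('m3',520,549,.097)
plan([.5795,.067,.15],87)
"
```

```text
0.09 [0.52817061 0.05079209 0.09      ] [0.52699171 0.10134295 0.09      ] 0.05041988580442767
0.097 [0.52732767 0.05129375 0.097     ] [0.5261759  0.10068103 0.097     ] 0.049259316976799486
0.103 [0.52660515 0.05172374 0.103     ] [0.52547664 0.10011366 0.103     ] 0.04826454369597535
knob [0.5796762  0.06916778 0.138     ]
pe1 [ 0.5414 -0.0742  0.097 ]
pe2 [0.5477 0.1229 0.097 ]
h1 [ 0.4911 -0.0311  0.05  ]
h2 [0.5011 0.1988 0.05  ]
m1 [0.5624 0.0024 0.097 ]
m2 [0.5671 0.117  0.097 ]
m3 [0.6569 0.1165 0.097 ]
t 17.65 tcp [0.5716 0.0676 0.2411] F [-0.5  0.2  0.9] w 1.001
yaw_y 86.98 toolz [-0.012  -0.0018 -0.9999]
shift units [-2.250e-01  2.000e-03  2.275e+00]
turn units [-0.017 -0.085 -0.003]
```

Request:
{"method": "servo_tool", "body": {
  "increments": [
    [[-0.02,-0.08,-0.09],[-0.15,0,0.3],-1],
    [[0,0,0],[-0.05,0,0.5],-1],
    [[0,0,0],[0,0,0.5],-1],
    [[0,0,0],[0,0,0.5],-1],
    [[0,0,0],[0,0,0.3],-1],
    [[0,0,0],[0,0,0],-1],
    [[0,0,0],[0,0,0],-1]
  ]
}}

```text
t: 18.35
tcp_pos: [0.5765, 0.0688, 0.1575]
orientation: [0.002, 0.018, 1.0, 0.001]
force: [-0.0, 0.8, -0.1]
width: 1.002
```

```bash
python3 -c "
from h import *
plan([.5797,.069,.116],87.7)
grab('wrist','w11'); crop('w11',160,50,480,290,2.5,'w11c',.9)"
```

```text
t 18.35 tcp [0.5765 0.0688 0.1575] F [-0.   0.8 -0.1] w 1.002
yaw_y 87.92 toolz [ 0.0035  0.002  -1.    ]
shift units [-0.076  0.006  1.037]
turn units [0.015 0.025 0.028]
```

View pics/w11c.png

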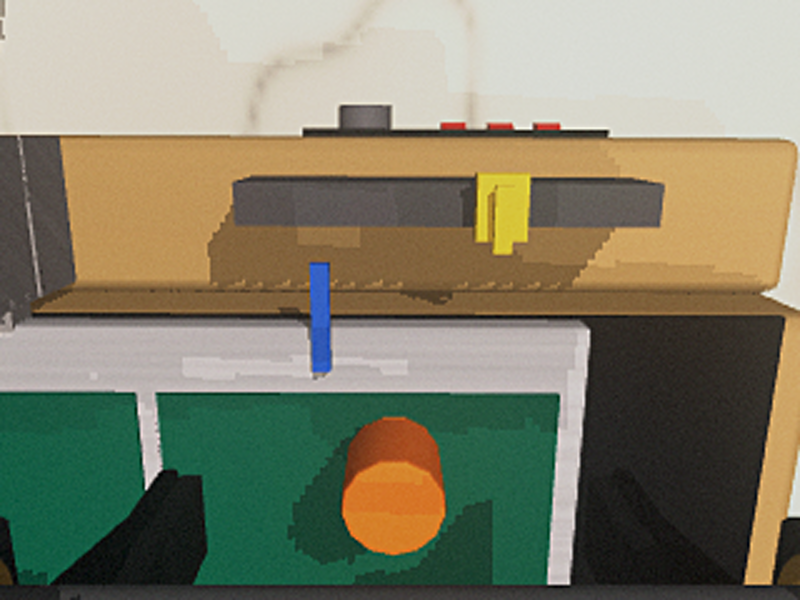

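Knob top at (394,506), centred between the fingers (205, 590). Descend and close.

Request:
{"method": "servo_tool", "body": {
  "increments": [
    [[0.01,0.02,0.03],[-0.08,0,0.3],-1],
    [[0,0,0],[0,0,0.3],-1],
    [[0,0,0],[0,0,0.25],-1],
    [[0,0,0],[0,0,0.1],-1],
    [[0,0,0],[0,0,0],-1],
    [[0,0,0],[0,0,0],-1]
  ]
}}

```text
t: 19.0
tcp_pos: [0.5812, 0.0691, 0.1179]
orientation: [0.002, 0.021, 1.0, 0.001]
force: [0.0, -0.1, -0.1]
width: 1.003
```

```bash
python3 -c "
from h import *
plan([.5797,.069,.116],87.7)"
```

```text
t 19.0 tcp [0.5812 0.0691 0.1179] F [ 0.  -0.1 -0.1] w 1.003
yaw_y 87.65 toolz [ 0.0037  0.0018 -1.    ]
shift units [ 0.037 -0.003  0.048]
turn units [ 0.014  0.026 -0.006]
```

Request:
{"method": "servo_tool", "body": {
  "increments": [
    [[0,0,0],[0.03,0,0.04],1],
    [[0,0,0],[0,0,0],1],
    [[0,0,0],[0,0,0],1],
    [[0,0,0],[0,0,0],1],
    [[0,0,0],[0,0,0],1],
    [[0,0,0],[0,0,0],1],
    [[0,0,0],[0,0,0],1],
    [[0,0,0],[0,0,0],1],
    [[0,0,0],[0,0,0],1],
    [[0,0,0],[0,0,0],1],
    [[0,0,0],[0,0,0],1],
    [[0,0,0],[0,0,0],1]
  ]
}}

```text
t: 20.2
tcp_pos: [0.5807, 0.0692, 0.1177]
orientation: [0.003, 0.02, 1.0, 0.001]
force: [-0.1, -1.2, 0.4]
width: 0.289
```

```bash
python3 -c "
from h import *
s=env.sense()['tcp_pos']
plan([s[0]+.049*.04,s[1]+.049,s[2]],87.7);print(env.sense()['torque'])"
```

```text
t 20.2 tcp [0.5807 0.0692 0.1177] F [-0.1 -1.2  0.4] w 0.289
yaw_y 87.67 toolz [ 0.0065  0.0024 -1.    ]
shift units [1.000e-03 1.226e+00 3.000e-03]
turn units [ 0.019  0.046 -0.004]
[-0.11251378  0.00797543 -0.06888869]
```

Gripped. Slide slowly, ~2–3 mm per row, first part.

Request:
{"method": "servo_tool", "body": {
  "increments": [
    [[0,0,0],[0,0.03,0],1],
    [[0,0,0],[0,0.05,0],1],
    [[0,0,0],[0,0.07,0],1],
    [[0,0,0],[0,0.08,0],1],
    [[0,0,0],[0,0.08,0],1],
    [[0,0,0],[0,0.08,0],1],
    [[0,0,0],[0,0.08,0],1],
    [[0,0,0],[0,0.08,0],1],
    [[0,0,0],[0,0.06,0],1],
    [[0,0,0],[0,0.03,0],1],
    [[0,0,0],[0,0,0],1]
  ]
}}

```text
t: 21.3
tcp_pos: [0.5818, 0.096, 0.1177]
orientation: [0.003, 0.02, 1.0, 0.0]
force: [1.8, -2.3, 0.2]
width: 0.291
```

```bash
python3 -c "
from h import *
plan([.5807+.049*.04,.0692+.049,.1177],87.7);print(env.sense()['torque'])
grab('wrist','w12'); crop('w12',160,50,480,290,2.5,'w12c',.9)"
```

```text
t 21.3 tcp [0.5818 0.096  0.1177] F [ 1.8 -2.3  0.2] w 0.291
yaw_y 87.68 toolz [ 5.8e-03  5.0e-04 -1.0e+00]
shift units [0.001 0.555 0.001]
turn units [ 0.005  0.041 -0.003]
[-0.64747383 -0.14982843  0.01381575]
```

View pics/w12c.png

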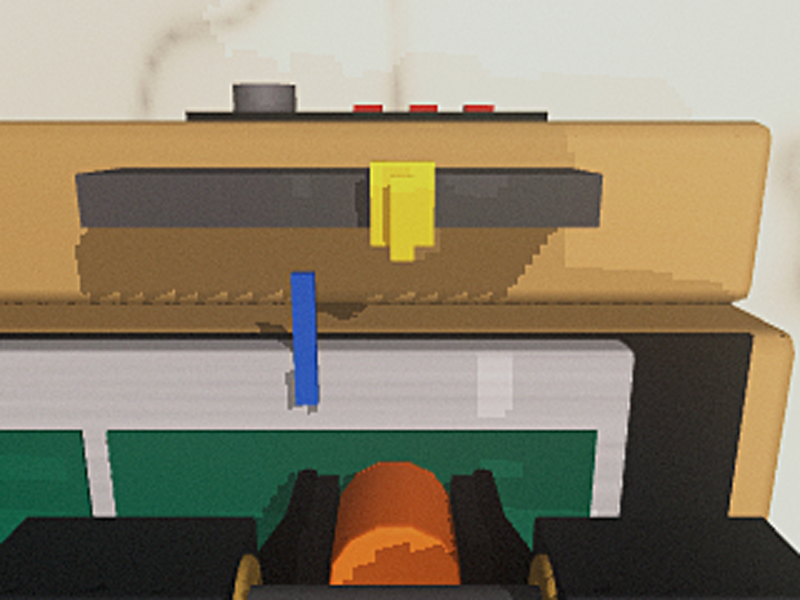

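```bash
python3 -c "
from h import *
c=env.capture('wrist'); c['s']=env.sense(); cm=cam(c)
f=lambda u,v:(160+u/2.5,50+v/2.5)
for z in (.085,.09,.097,.103):
  a=back(cm,*f(302.5,273),z); b=back(cm,*f(402,261),z); print(z,a,b,b[1]-a[1], abs(back(cm,*f(315,273),z)[1]-back(cm,*f(291,273),z)[1]),abs(back(cm,*f(414.5,261),z)[1]-back(cm,*f(389.5,261),z)[1]))
"
```

```text
0.085 [0.53014699 0.07704979 0.085     ] [0.52826307 0.10058678 0.085     ] 0.023536986689878622 0.005651061810143201 0.0058611835816645
0.09 [0.52930126 0.07766238 0.09      ] [0.52746845 0.10056081 0.09      ] 0.022898430254572902 0.005497748986682718 0.005702170172518575
0.097 [0.52811724 0.07852    0.097     ] [0.52635598 0.10052445 0.097     ] 0.0220044512451449 0.005283111033838023 0.005479551399714261
0.103 [0.52710236 0.0792551  0.103     ] [0.52540243 0.10049329 0.103     ] 0.02123818352277805 0.005099135645685426 0.005288735308739148
```

Request:
{"method": "servo_tool", "body": {
  "increments": [
    [[0,0,0],[0,0.03,0],1],
    [[0,0,0],[0,0.06,0],1],
    [[0,0,0],[0,0.08,0],1],
    [[0,0,0],[0,0.08,0],1],
    [[0,0,0],[0,0.08,0],1],
    [[0,0,0],[0,0.08,0],1],
    [[0,0,0],[0,0.06,0],1],
    [[0,0,0],[0,0.04,0],1],
    [[0,0,0],[0,0,0],1],
    [[0,0,0],[0,0,0],1]
  ]
}}

```text
t: 22.4
tcp_pos: [0.5827, 0.118, 0.1177]
orientation: [0.003, 0.02, 1.0, 0.0]
force: [0.7, -1.9, -0.1]
width: 0.286
```

```bash
python3 -c "
from h import *
plan([.5807+.049*.04,.0692+.049,.1177],87.7);print(env.sense()['torque'])
c=grab('wrist','w13'); crop('w13',260,90,380,210,6,'w13c',.9)"
```

```text
t 22.4 tcp [0.5827 0.118  0.1177] F [ 0.7 -1.9 -0.1] w 0.286
yaw_y 87.67 toolz [ 5.8e-03  4.0e-04 -1.0e+00]
shift units [0.001 0.006 0.001]
turn units [ 0.005  0.041 -0.004]
[-0.54930592 -0.14370499  0.03846351]
```

View pics/w13c.png

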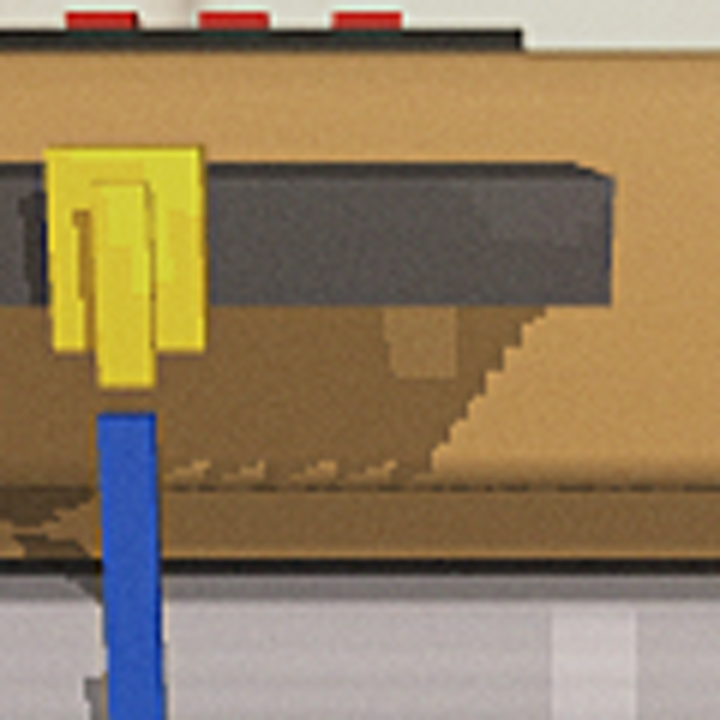

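Request:
{"method": "servo_tool", "body": {
  "increments": [
    [[0,0,0],[0,0,0],-1],
    [[0,0,0],[0,0,0],-1],
    [[0,0,0],[0,0,0],-1],
    [[0,0,0],[0,0,0],-1],
    [[0,0,0],[0,0,0],-1],
    [[0,0,0],[0,0,0],-1]
  ]
}}

```text
t: 23.05
tcp_pos: [0.5826, 0.1192, 0.1177]
orientation: [0.003, 0.02, 1.0, 0.001]
force: [0.5, -0.1, 0.1]
width: 0.749
```

```bash
python3 -c "
from h import *
plan([.5827,.118,.25],87.7)
c=grab('wrist','w14'); crop('w14',160,50,480,290,2.5,'w14c',.9)"
```

```text
t 23.05 tcp [0.5826 0.1192 0.1177] F [ 0.5 -0.1  0.1] w 0.749
yaw_y 87.65 toolz [ 0.0063  0.0027 -1.    ]
shift units [-0.024 -0.021 -3.308]
turn units [ 0.021  0.044 -0.006]
```

View pics/w14c.png

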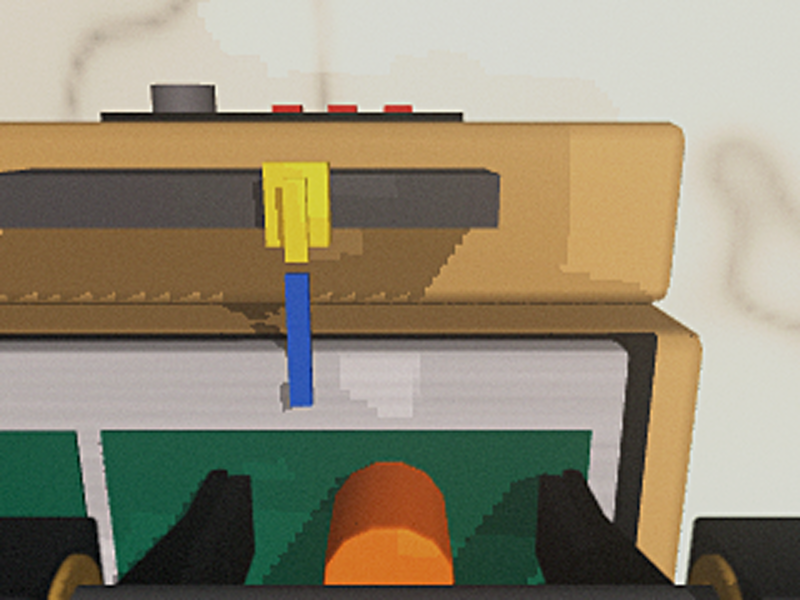

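Still aligned (pointer 298 vs index 297). Rise straight up.

Request:
{"method": "servo_tool", "body": {
  "increments": [
    [[0,0,0],[0,0,0],-1],
    [[0,0,0],[0,0,-0.2],-1],
    [[0,0,0],[0,0,-0.4],-1],
    [[0,0,0],[0,0,-0.6],-1],
    [[0,0,0],[0,0,-0.7],-1],
    [[0,0,0],[0,0,-0.7],-1],
    [[0,0,0],[0,0,-0.4],-1],
    [[0,0,0],[0,0,0],-1],
    [[0,0,0],[0,0,0],-1]
  ]
}}

```text
t: 24.0
tcp_pos: [0.5816, 0.1184, 0.2452]
orientation: [0.004, 0.021, 1.0, 0.001]
force: [-0.0, -0.0, -0.7]
width: 0.997
```

```bash
python3 -c "
from h import *
plan([.5827,.118,.25],87.7)
c=grab('wrist','w15'); crop('w15',160,50,480,290,2.5,'w15c',.9)
grab('side','s15');crop('s15',180,140,420,370,2.5,'s15c',1.2)"
```

```text
t 24.0 tcp [0.5816 0.1184 0.2452] F [-0.  -0.  -0.7] w 0.997
yaw_y 87.63 toolz [ 0.0071  0.0027 -1.    ]
shift units [-0.029 -0.01  -0.12 ]
turn units [ 0.021  0.05  -0.008]
```

View pics/w15c.png

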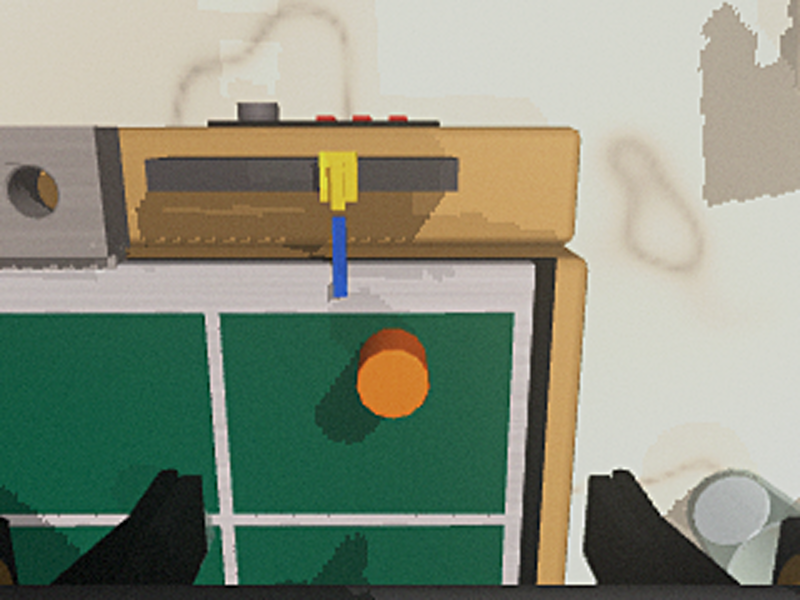

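View pics/s15c.png

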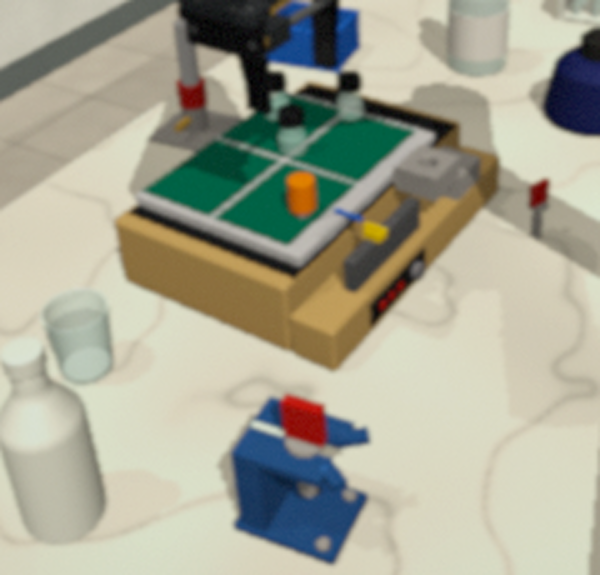

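```bash
python3 -c "
from h import *
print(env.sign_off(), env.sense()['t'])"
```

```text
the job is handed in; nothing more can be done
the job is handed in; nothing more can be done
```

The locking pin is parked in the blue stand and the shaker's platform is lined up with the yellow index. The job was handed in just after t = 24 s of the 56 s allowed. The hand-in reports no verdict, so these are my own checks from the pictures and poses:

- **Pin:** I drew it straight up out of the bore, slid it into the notch until it met the slot end, set it on its flange and let go. The last picture shows it hanging upright, with its tab along the white line. My estimate is that it sits within about 1 mm of the seat, judged from the tool position on release. I did not re-measure it from an image after letting go.
- **Platform:** I slid it about 49 mm by the knob. After I released it, the pointer tip was one pixel from the index end (339 against 338 in the enlarged wrist view), well under 1 mm. I never touched the index clip.
- **Surroundings:** All three vials were standing in the last side view. In that view the bottles and beaker looked undisturbed. The gripper was open, clear of everything and with no significant force on it.

Two small disagreements came up. The top camera placed things 3–5 mm off from the wrist camera, so I used the wrist camera. Its estimate of the pin's position agreed with the bore and with where the pin met the slot end to about 1 mm.

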